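Clear the broken pot and hand over the marble dish

TASK

Finish clearing up the broken flowerpot by the front door: take the dustpan by its handle, tip all four shards out of it into the grey bin and lay the empty dustpan back flat on the tiles. Then lift the small two-eared metal dish with the rescued marble by one ear, turn it in the air through about a quarter turn, level and with the marble staying in the middle, until its free ear points straight ahead, away from the robot, towards the ledge's far edge where I stand. Finish while still holding it there, still and level, about a hand's width above the tiles, ready for me to take, and leave the brush, the bottle and the hook rack where they are.

Things in the scene. Friction and masses are not known exactly. Their poses are not given: they have to be found in the camera images.
- bin: open grey plastic bin fixed to the tiles, 220 mm along its x, 200 mm along its y, 130 mm high, walls 4 mm with a rim 226 x 212 mm outside; origin under the centre of its bottom, z up, x away from the robot
- dustpan: white dustpan, 130 g, flat on the tiles at the robot's left, mouth about towards the bin. Pan 130 mm long (x -65 to 65), 150 wide (y), floor 4 thick; open mouth with thin lip at +x, side walls 40 mm high at the back falling to 12, back wall 42 high at x = -65. Level handle from x = -65 to -171, 26 wide (y), 18 thick, its middle 35 up. Origin under the centre of the pan, z up
- pan_mouth (a point): middle of the dustpan's mouth lip, at the underside (dustpan x = 65 mm, z = 0)
- pan_grip (a point): middle of the dustpan's handle where a hand takes it (dustpan x = -105 mm, z = 35 mm)
- shard0: flat crooked piece of broken terracotta pot wall, about 37 mm long, 30 wide and 12 thick, 18 g; lies loose in the dustpan and slides on it once tipped by 25 to 40 degrees; origin under its middle
- shard1: flat crooked piece of broken terracotta pot wall, about 33 mm long, 25 wide and 13 thick, 18 g; lies loose in the dustpan and slides on it once tipped by 25 to 40 degrees; origin under its middle
- shard2: flat crooked piece of broken terracotta pot wall, about 32 mm long, 31 wide and 11 thick, 18 g; lies loose in the dustpan and slides on it once tipped by 25 to 40 degrees; origin under its middle
- shard3: flat crooked piece of broken terracotta pot wall, about 35 mm long, 25 wide and 13 thick, 18 g; lies loose in the dustpan and slides on it once tipped by 25 to 40 degrees; origin under its middle
- dish: round cast metal dish, 130 to 190 g, on the tiles at the robot's right, 124 mm across, 30 high, dished (floor rises 9 degrees from the middle, then a flared wall). Two alike ears stick out along its x axis to 98 mm from the centre, 30 wide (y), 14 thick, 16 to 30 above the underside; at first they point about left and right. Origin under its centre, z up
- dish_ear_a (a point): middle of the ear on the dish's +x side, 80 mm from the centre and 23 mm above the dish's underside
- dish_ear_b (a point): middle of the ear on the dish's -x side, 80 mm from the centre and 23 mm above the dish's underside
- dish_middle (a point): where the marble's centre is when it lies in the middle of the dish: on the dish's axis, 20 mm above its underside
- marble_center (a point): centre of the glass marble, 28 mm across, 28 g, loose in the dish
- near_side (a point): a fixed point on the tiles on the near side (0.40 m along world x, -0.15 m along y); its axes are the world's: x straight ahead of the robot, y to its left
- brush: red silicone brush lying on the tiles at the far side, 185 mm long along its x, 50 wide, 24 high; leave alone
- spray: clear round bottle with a white cap, 60 mm across, 150 high, standing at the far side; leave alone
- hook_rack: small steel plate 160 x 35 mm with three hooks, 39 mm high, lying at the far side; leave alone
Not all that is in view belongs to the job. What is shaped like the shard0 but green is not meant.

How it is judged:
On the way, in this order (a step that is already met when the one before it is completed fails the run):
1. the dustpan, held, is tipped with its mouth over the bin (angle between dustpan's own z axis and vertical above 0.35 rad and x of pan_mouth in the frame of bin between -0.13 and 0.13 m and y of pan_mouth in the frame of bin between -0.12 and 0.12 m and height (world z) of pan_mouth above 0.06 m and contact force between the fingers and dustpan above 0.5 N).
2. all four shards lie in the bin (x of shard0 in the frame of bin between -0.107 and 0.107 m and y of shard0 in the frame of bin between -0.097 and 0.097 m and z of shard0 in the frame of bin between -0.01 and 0.1 m and x of shard1 in the frame of bin between -0.107 and 0.107 m and y of shard1 in the frame of bin between -0.097 and 0.097 m and z of shard1 in the frame of bin between -0.01 and 0.1 m and x of shard2 in the frame of bin between -0.107 and 0.107 m and y of shard2 in the frame of bin between -0.097 and 0.097 m and z of shard2 in the frame of bin between -0.01 and 0.1 m and x of shard3 in the frame of bin between -0.107 and 0.107 m and y of shard3 in the frame of bin between -0.097 and 0.097 m and z of shard3 in the frame of bin between -0.01 and 0.1 m), for 0.2 s.
3. the dustpan lies flat on the tiles again, let go (angle between dustpan's own z axis and vertical below 0.08 rad and height (world z) of dustpan between -0.008 and 0.008 m and contact force between the fingers and dustpan below 0.05 N and linear speed of dustpan below 0.02 m/s), for 0.2 s.
4. the dish is lifted clear of the tiles, not yet turned, the marble in it (height (world z) of dish above 0.025 m and angle between the x axis of dish and the x axis of near_side, either way round above 0.7 rad and angle between dish's own z axis and vertical below 0.12 rad and distance between marble_center and dish_middle below 0.014 m), for 0.1 s.
At the end, for the whole second after the job is handed in: Shards in the bin; dustpan flat on the tiles, let go; dish held by one ear (grasp within 40 mm of its middle) over 60 mm up, level within 0.12 rad, still, resting on nothing else; ears within 0.2 rad of straight ahead, free ear on the far side; marble within 14 mm of the middle (all of step 2 and all of step 3 and angle between dish's own z axis and vertical below 0.12 rad and distance between marble_center and dish_middle below 0.014 m and height (world z) of dish above 0.06 m and angle between the x axis of dish and the x axis of near_side, either way round below 0.2 rad and ((distance between the grasp point and dish_ear_a below 0.04 m and x of near_side in the frame of dish above 0 m) or (distance between the grasp point and dish_ear_b below 0.04 m and x of near_side in the frame of dish below 0 m)) and contact force between the fingers and dish above 1 N and contact force between dish and bin below 0.05 N and contact force between dish and dustpan below 0.05 N and contact force between dish and spray below 0.05 N and contact force between dish and hook_rack below 0.05 N and contact force between dish and brush below 0.05 N and linear speed of dish below 0.03 m/s and angular speed of dish below 0.2 rad/s); the arm keeps its last pose, push and grip.
It fails at once if the dish tilts more than 0.25 rad (angle between dish's own z axis and vertical above 0.25 rad).
It fails at once if the marble strays more than 25 mm from the middle of the dish (distance between marble_center and dish_middle above 0.025 m).
It fails at once if the brush is moved more than 30 mm (distance of brush from where it was at the start of the episode above 0.03 m).
It fails at once if the bottle is moved more than 30 mm (distance of spray from where it was at the start of the episode above 0.03 m).
It fails at once if the hook rack is moved more than 30 mm (distance of hook_rack from where it was at the start of the episode above 0.03 m).
It also fails if it takes over 64 s, if anything falls off the work surface, if the arm or the gripper's body presses on something with over 40 N, if the wrist force passes 120 N, or if a joint passes its speed limit or range.

ROBOT

A 7-joint arm with a two-finger parallel gripper is mounted at the origin on the work surface. World frame = base frame: x ahead of the robot, y to its left, z up, the work surface at z = 0. Lengths are in m, angles in rad, forces in N, time in s.
With the tool pointing down it reaches from about 0.4 to 0.875 m from the base axis. Payload 6.5 kg.
Tool frame: the origin (TCP) lies midway between the tips of the shut fingers; the grasp point (between the pads) lies 19 mm behind it; z points along the fingers, y is the line along which they close (so a half turn about z gives the same grasp; the last joint's range is limited). The gripper opens to 88 mm and grips with 3 to 60 N. Pads are 18 mm wide; open, the fingers measure 123 mm over their backs; the gripper's body (75 mm by 187 mm) begins 45 mm behind the grasp point.
Start: joints at [1.05, 0.536, -0.004, 1.538, 0.003, 1.067, -0.071], TCP at [0.286, -0.584, 0.239] pointing down, gripper open.
Joint ranges: [-2.7, 2.7], [-0.37, 2.16], [-1.27, 1.26], [0.24, 2.4], [-1.31, 4.45], [0.19, 1.91], [-2.76, 2.76]. Speed limits (rad/s): [2.39, 2.39, 3.14, 3.14, 3.14, 3.14, 3.14].

INTERFACE

Orientations are given as a unit quaternion [x, y, z, w].
In Python, from bench import manip, solve_ik, status, cams gives the robot as it stands. The module is installed in compiled form; this text tells all that it offers. Calls block until the motion is done:
- manip.move_ptp(position, orientation): joint-space move of the TCP to a pose.
- manip.servo_line(position, feed=0.15, orientation=None, guard=None): straight line of the TCP; orientation=None keeps the orientation; feed is the mean speed in m/s. With guard (N) it stops when the force on the tool has changed by that much, and returns True; else False.
- manip.set_joints(angles): joint-space move.
- manip.command_gripper(opening, squeeze=None): opening from 0.0 (shut) to 1.0 (fully open); squeeze is the grip in N (None keeps the last); returns when the fingers have stopped.
- manip.hold(seconds).
- solve_ik(position, orientation): joint angles nearest the present ones, or None.
- status.observe(): the state.
- cams.get_image(name): name is "side" or "top" or "wrist"; returns the picture (384x512x3 uint8, red, green, blue); there is no depth.
- cams.camera_params(name): a dict with "fov_y" (degrees; the focal length in pixels is half the picture's height over the tangent of half this angle, whatever the lens; pixels are square), "cx", "cy" (the principal point, pixels), "view" (4x4, takes a point from world to camera coordinates). Camera axes: x right, y down, z forward; pixel columns grow to the right and rows downward; lengths in m; the calibration is good to about 2 mm. A picture is of the moment at which its call begins: read the wrist's pose just before it. camera_params takes no time and is no camera call; for the wrist camera it gives the pose at the moment of the call.
A pose or a line that the arm cannot do raises manip.PlanningError and nothing moves.
- manip.close_job(): hands the job in; it is judged then, once.
The state is a dict: "clock": time; "q": joint angles; "qvel": joint speeds; "joint_torque": joint torques, N m; "eef_pos": TCP position; "ee_rot": TCP orientation; "wrist_force": force on the tool from outside, world axes, zero at the start; "wrist_torque": the same for the moment, N m; "finger_gap": opening from 0.0 (shut) to 1.0 (fully open); "gripper_force": force on a finger pad.
Only numpy, scipy, OpenCV 4.12 (cv2) and the standard library are available. Lean on these libraries where they do the work, as an engineer would, in place of code of your own. Each camera call takes 0.05 s, during which the arm holds its last target. There are 200 camera calls.

## Working session

There is one attempt and no reset: what is moved stays moved. The work goes in short steps, each a Python script; the robot and the scene stay as the last script left them, time stands still between calls to the robot, and variables do not carry over. Pictures are saved under pics/ and viewed, at most 10 in all, crops included, and the job is handed in when it is done.

```bash
mkdir -p pics; cat > h.py <<'E'
import numpy as np, cv2
from bench import manip, solve_ik, status, cams
from scipy.spatial.transform import Rotation as R
def snap(n,f):
    p=cams.camera_params(n); im=cams.get_image(n); cv2.imwrite('pics/'+f+'.png',im[:,:,::-1]); return im,p
def ray(p,u,v,z=0.):
    f=192/np.tan(np.radians(p['fov_y'])/2); V=np.array(p['view'])
    d=V[:3,:3].T@np.array([(u-p['cx'])/f,(v-p['cy'])/f,1]); o=-V[:3,:3].T@V[:3,3]
    return o+d*(z-o[2])/d[2]
def proj(p,X):
    f=192/np.tan(np.radians(p['fov_y'])/2); V=np.array(p['view']); c=V[:3,:3]@np.array(X)+V[:3,3]
    return c[0]/c[2]*f+p['cx'],c[1]/c[2]*f+p['cy']
E
python3 - <<'E'
from h import *
for n in ['top','side']:
    im,p=snap(n,n+'0'); print(n,p['fov_y'],p['cx'],p['cy'],np.round(p['view'],3).tolist())
a=cv2.imread('pics/top0.png');cv2.imwrite('pics/both0.png',cv2.resize(a,(800,600)))
print(status.observe())
E
```

```text
top 54.69027313935911 252.7687982873517 191.56058316469247 [[0.067, -0.998, 0.005, -0.01], [-0.974, -0.066, -0.217, 0.603], [0.217, 0.009, -0.976, 0.881], [0.0, 0.0, 0.0, 1.0]]
side 46.277700329200016 259.43053036257135 185.54188626821582 [[-0.955, -0.296, 0.015, 0.561], [-0.179, 0.535, -0.826, 0.126], [0.236, -0.791, -0.564, 1.119], [0.0, 0.0, 0.0, 1.0]]
{'clock': 0.1, 'q': array([ 1.04980657,  0.53706719, -0.00442097,  1.53873188,  0.00258814,
        1.06732776, -0.07121408]), 'qvel': array([ 4.96018657e-04, -2.94892747e-03,  2.46570300e-03, -2.68749400e-03,
       -2.44742098e-03,  2.31316759e-05,  3.23042997e-04]), 'joint_torque': array([ 3.18306877e-03, -5.72083354e+01,  9.94205251e-01, -2.52232486e+01,
       -5.61643811e-02,  1.35185866e-02,  1.12378143e-05]), 'eef_pos': array([ 0.285272  , -0.58345154,  0.23795846]), 'ee_rot': array([ 9.74252586e-01,  2.25458009e-01, -2.26388807e-04, -7.29933338e-04]), 'wrist_force': array([ 0.14261434,  0.46118714, -0.31997018]), 'wrist_torque': array([0.00539533, 0.02830179, 0.01406476]), 'gripper_force': 0.0, 'finger_gap': 1.0010364089040424}
```

View pics/both0.png

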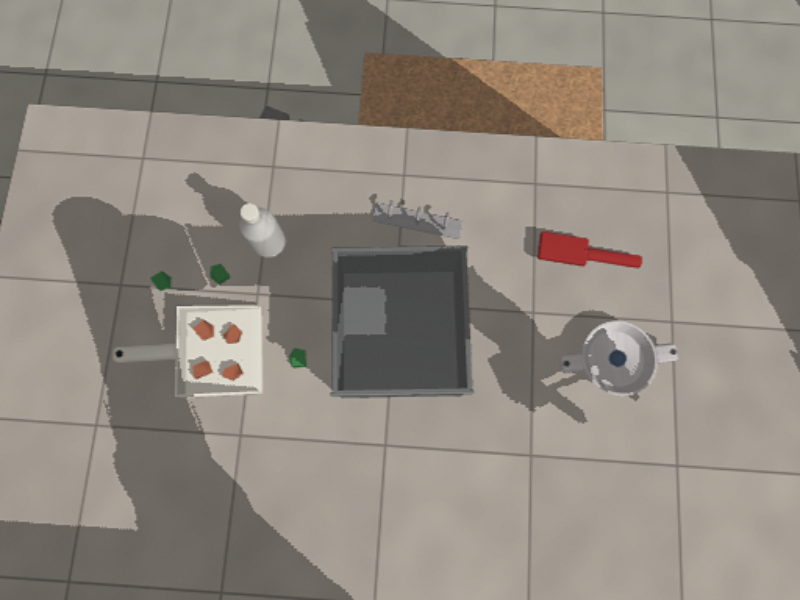

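View pics/side0.png

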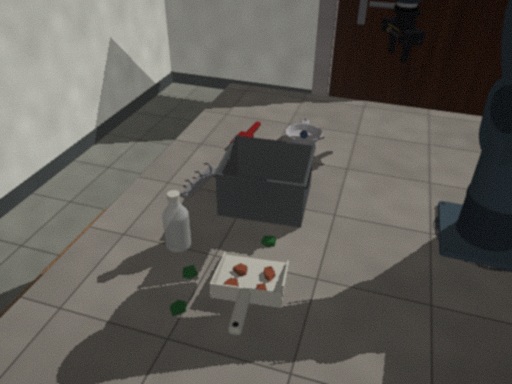

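The top view (800x600 scale) shows the dustpan handle from (115,354) to (177,352), the pan mouth at x≈262, and the bin rim corners at about (332,248), (467,246), (471,395) and (332,395). The dish is centred near (620,357), with ears at (563,363) and (677,352). The side view agrees with this layout, and the decoys are green.

```bash
python3 - <<'E'
from h import *
p=cams.camera_params('top')
for n,u,v,z in [('hend',115,354,.044),('hroot',177,352,.044),('backL',177,307,.042),('backR',176,396,.042),('mouthL',262,307,.012),('mouthR',262,394,.012),
 ('b1',332,248,.13),('b2',467,246,.13),('b3',471,395,.13),('b4',332,395,.13),('earL',563,363,.03),('earR',677,352,.03),('rimt',620,321,.03),('rimb',620,395,.03),('marble',618,358,.02),('spray',250,212,.15),('hook',377,215,.02),('hook2',460,230,.02),('brush',540,245,.02),('brush2',640,262,.02)]:
    print(n,np.round(ray(p,u*.64,v*.64,z),3))
o=-np.array(p['view'])[:3,:3].T@np.array(p['view'])[:3,3];print(o)
# candidate grasp
for name,pos,yaw in [('hand',[.52,.44,.03],0)]:
    pass
E
```

```text
hend [0.485 0.481 0.044]
hroot [0.495 0.381 0.044]
backL [0.57  0.392 0.042]
backR [0.424 0.372 0.042]
mouthL [0.585 0.259 0.012]
mouthR [0.438 0.241 0.012]
b1 [0.663 0.133 0.13 ]
b2 [ 0.68  -0.076  0.13 ]
b3 [ 0.452 -0.091  0.13 ]
b4 [0.438 0.113 0.13 ]
earL [ 0.521 -0.254  0.03 ]
earR [ 0.552 -0.444  0.03 ]
rimt [ 0.599 -0.35   0.03 ]
rimb [ 0.475 -0.348  0.03 ]
marble [ 0.537 -0.349  0.02 ]
spray [0.705 0.261 0.15 ]
hook [0.763 0.073 0.02 ]
hook2 [ 0.745 -0.075  0.02 ]
brush [ 0.727 -0.216  0.02 ]
brush2 [ 0.708 -0.39   0.02 ]
[0.39703789 0.02202879 0.99029401]
```

```bash
cat >> h.py <<'E'
d2r=np.radians
def down(a): return (R.from_euler('z',a,degrees=True)*R.from_euler('x',180,degrees=True))
PY=-84.; 
def pan_pose(mouth,tilt,gx=-.092,gz=.033,a0=None,yaw=PY,lean=0):
    """TCP pose such that pan mouth is at `mouth` with nose-down tilt (deg), grasp at pan x=gx"""
    Rp=R.from_euler('z',yaw,degrees=True)*R.from_euler('y',tilt,degrees=True)
    Rt=Rp*R.from_euler('y',lean,degrees=True)*R.from_euler('z',(a0 if a0 is not None else 0),degrees=True)*R.from_euler('x',180,degrees=True)
    g=np.array(mouth)+Rp.apply([gx-.065,0,gz])
    return g+Rt.apply([0,0,.019]),Rt.as_quat()
DC=np.array([.5365,-.349]); 
def dish_pose(yaw,z,ear,flip,c=DC):
    """yaw: world angle of grasped->free ear direction; tool closing perpendicular"""
    u=np.array([np.cos(d2r(yaw)),np.sin(d2r(yaw))]); t=c-.080*u
    return np.r_[t,z+.025-.019],down(yaw+flip).as_quat()
E
python3 - <<'E'
from h import *
O=np.array([.502,.316]); d=np.array([np.cos(d2r(PY)),np.sin(d2r(PY))]); m0=np.r_[O+.065*d,0]
f=lambda q: None if q is None else np.round(q,2)
for a0 in (0,180):
  for lean in (0,-20):
    print('pan',a0,lean)
    for m,t in [(m0,0),(m0+[0,0,.2],0),([.558,.06,.17],0),([.558,.06,.17],30),([.558,.06,.17],50),([.558,.06,.17],65)]:
      p,q=pan_pose(m,t,a0=a0,lean=lean); print(np.round(p,3),f(solve_ik(p,q)))
for nm,y0,y1 in (('L',-80.7,0),('R',99.3,0)):
  for fl in (0,180):
    print(nm,fl)
    for k in (0,.5,1):
      p,q=dish_pose(y0+k*(y1-y0),.1,0,fl); print(np.round(p,3),f(solve_ik(p,q)))
E
```

```text
pan 0 0
[0.492 0.407 0.014] [-0.09  1.14 -1.09  1.63  1.12  1.11  1.74]
[0.492 0.407 0.214] [-0.1   0.8  -1.08  1.55  0.73  1.24  1.95]
[0.542 0.216 0.184] [ 0.27  0.75 -1.08  1.73  0.73  1.12  2.21]
[0.545 0.188 0.261] [-0.88  0.66  1.09  1.84 -1.11  1.4  -2.41]
[0.549 0.15  0.299] [ 0.03  0.49  0.08  1.77 -0.93  1.3  -2.46]
[0.552 0.113 0.318] [ 0.57  0.66 -0.49  1.7  -0.83  1.32 -2.49]
pan 0 -20
[0.493 0.401 0.015] [-0.28  1.23 -1.08  1.44  1.18  1.51  1.69]
[0.493 0.401 0.215] [-0.29  0.93 -1.08  1.37  0.91  1.65  1.84]
[0.542 0.21  0.185] [ 0.07  0.84 -1.08  1.64  0.95  1.48  2.  ]
[0.545 0.182 0.258] [ 0.45  0.61 -1.07  1.71  0.42  1.07  2.54]
[0.549 0.145 0.295] [-0.8   0.61  1.1   1.79 -1.03  1.45 -2.42]
[0.553 0.11  0.313] [ 0.05  0.46  0.1   1.73 -0.83  1.32 -2.52]
pan 180 0
[0.492 0.407 0.014] [-0.3   0.94 -0.7   1.64  0.76  0.85 -1.21]
[0.492 0.407 0.214] [-0.12  0.77 -1.02  1.55  0.68  1.21 -1.16]
[0.542 0.216 0.184] [ 0.12  0.62 -0.8   1.73  0.52  1.01 -0.77]
[0.545 0.188 0.261] [ 0.39  0.5  -0.69  1.77 -0.26  0.93  0.04]
[0.549 0.15  0.299] [ 0.67  0.63 -0.8   1.73 -0.
[... 599 characters left out ...]
3  0.7  -1.68]
[ 0.456 -0.349  0.106] [ 0.55  0.58  0.03  1.84 -0.02  0.72 -0.98]
L 180
[ 0.524 -0.27   0.106] [ 0.64  0.63 -0.32  1.78  0.27  0.77  0.34]
[ 0.476 -0.297  0.106] [ 0.83  0.61 -0.46  1.85  0.38  0.77  1.03]
[ 0.456 -0.349  0.106] [ 1.01  0.67 -0.6   1.81  0.5   0.82  1.74]
R 0
[ 0.549 -0.428  0.106] [ 0.78  0.78 -0.29  1.47  0.25  0.92  0.58]
[ 0.485 -0.41   0.106] [ 0.72  0.67 -0.13  1.67  0.11  0.81 -0.16]
[ 0.456 -0.349  0.106] [ 0.55  0.58  0.03  1.84 -0.02  0.72 -0.98]
R 180
[ 0.549 -0.428  0.106] [ 0.37  0.79  0.36  1.51 -0.32  0.91 -2.15]
[ 0.485 -0.41   0.106] [-0.03  0.99  1.08  1.71 -0.98  1.09 -2.46]
[ 0.456 -0.349  0.106] [ 1.01  0.67 -0.6   1.81  0.5   0.82  1.74]
```

```bash
python3 - <<'E'
from h import *
O=np.array([.502,.316]); d=np.array([np.cos(d2r(PY)),np.sin(d2r(PY))]); m0=np.r_[O+.065*d,0]
p,q=pan_pose(m0+[0,0,.2],0,a0=180)
manip.move_ptp(p,q); manip.hold(.2)
im,c=snap('wrist','w1'); np.save('w1.npy',c,allow_pickle=True)
s=status.observe();print(s['clock'],s['eef_pos'],p,s['wrist_force'],np.round(s['q'],2))
for n,x,z in [('handle end',-.171,.044),('root',-.065,.044),('grip',-.092,.044)]: print(n,proj(c,np.r_[O+x*d,z]))
E
```

```text
3.875 [0.4925309  0.40733547 0.21398258] [0.49238338 0.40749601 0.214     ] [0.49754639 0.88913084 0.69792213] [-0.12  0.77 -1.01  1.55  0.68  1.21 -1.16]
handle end (np.float64(255.03250913424657), np.float64(99.56402708307861))
root (np.float64(255.0965884881738), np.float64(194.18356266679825))
grip (np.float64(255.08137256776055), np.float64(171.71574370872716))
```

View pics/w1.png

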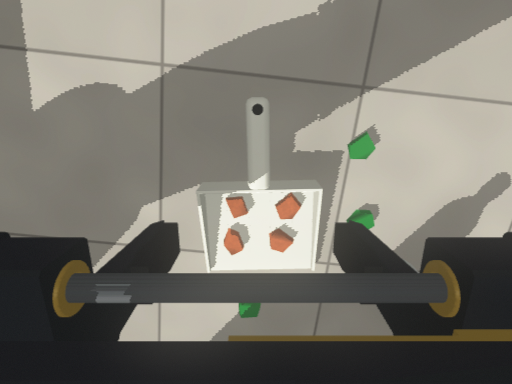

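The wrist view shows the handle running from (257,97) to (259.5,187), the back wall from (199,187) to (321,183), and all four red shards in the pan.

```bash
python3 - <<'E'
from h import *
c=np.load('w1.npy',allow_pickle=True).item()
im=cv2.imread('pics/w1.png')
e=ray(c,257.3,97,.044);r=ray(c,259.5,187,.044);a=ray(c,199,185,.042);b=ray(c,321,182,.042)
print(e,r,a,b,(a+b)/2)
print('yaw h',np.degrees(np.arctan2(*(r-e)[[1,0]])),'yaw wall',np.degrees(np.arctan2(*(b-a)[[1,0]])),np.linalg.norm(r-e),np.linalg.norm(a-b))
g=im.astype(int);m=(g.min(2)>135)
for v in range(105,182,12):
    row=np.where((g[v,235:285].mean(1)>120))[0]+235; print(v,row.min(),row.max(), end=' ')
E
```

```text
[0.48625981 0.48891349 0.044     ] [0.49939594 0.38990166 0.044     ] [0.42883291 0.38433794 0.042     ] [0.57015789 0.40288195 0.042     ] [0.4994954  0.39360994 0.042     ]
yaw h -82.44256641658501 yaw wall 7.475379669709279 0.09987943063970449 0.1425364177062865
105 245 284 117 245 284 129 246 284 141 246 284 153 247 284 165 247 284 177 244 284
```

```bash
cat >> h.py <<'E'
PY=-82.5; O=np.array([.508,.323]); d=np.array([np.cos(d2r(PY)),np.sin(d2r(PY))]); m0=np.r_[O+.065*d,0]
def PP(m,t): return pan_pose(m,t,a0=180,yaw=PY)
E
python3 - <<'E'
from h import *
p,q=PP(m0+[0,0,.06],0); manip.servo_line(p,.2,q)
p,q=PP(m0,0); print(manip.servo_line(p,.08,q,guard=8))
manip.command_gripper(0.,60.)
s=status.observe();print(s['clock'],s['eef_pos'],p,s['wrist_force'],s['finger_gap']*88,s['gripper_force'])
p,q=PP(m0+[0,0,.1],0); manip.servo_line(p,.08,q)
s=status.observe();print(s['clock'],s['wrist_force'],s['wrist_torque'],s['finger_gap']*88)
snap('wrist','w2');snap('side','s2')
a=cv2.imread('pics/w2.png');b=cv2.imread('pics/s2.png');cv2.imwrite('pics/j2.png',cv2.resize(np.hstack([a,b]),(800,300)))
E
```

```text
False
6.6083 [0.49585105 0.41423076 0.0139723 ] [0.49599159 0.41421293 0.014     ] [-0.20963855  0.02762997 -0.55609117] 24.62222703143612 59.964399710297585
8.0083 [ 0.36226922  0.04770686 -2.15031737] [ 0.05875222 -0.07134995 -0.01458631] 24.89427733848244
```

View pics/j2.png

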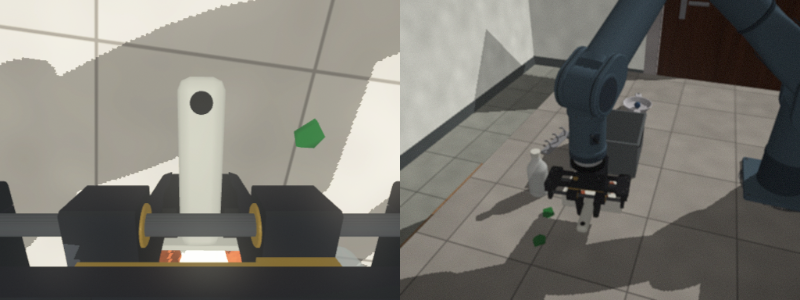

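The dustpan is held with the handle straight in the fingers (wrist view) and is clear of the tiles. Next I carry it over the bin and tip.

```bash
python3 - <<'E'
from h import *
T=np.array([.556,.062,.19])
p,q=PP(np.r_[m0[:2],.19],0); manip.servo_line(p,.15,q)
p,q=PP(T,0); manip.servo_line(p,.15,q)
for t in (15,30,45,58):
    p,q=PP(T-[0,0,.03*(t/58)],t); manip.servo_line(p,.09,q)
manip.hold(.5)
s=status.observe();print(s['clock'],s['wrist_force'],s['finger_gap']*88,np.round(s['q'],2))
snap('top','t3');snap('side','s3')
a=cv2.imread('pics/t3.png');b=cv2.imread('pics/s3.png');cv2.imwrite('pics/j3.png',cv2.resize(np.hstack([a,b]),(800,300)))
E
```

```text
12.9583 [ 0.22943953  0.7427253  -0.65005218] 25.07167752758031 [ 0.94  0.96 -1.25  1.7  -0.14  1.05  0.09]
```

View pics/j3.png

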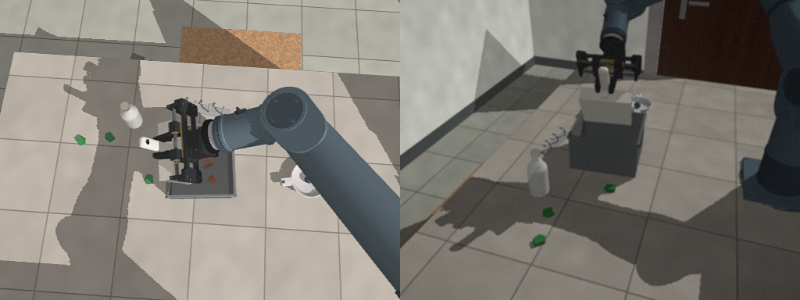

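The top view shows red shards in the bin at about (207,165) and (212,180). I count blobs to see whether all four are there.

```bash
cat >> h.py <<'E'
def reds(im,p,z=.012,amin=12):
    hsv=cv2.cvtColor(im,cv2.COLOR_RGB2HSV); m=(((hsv[...,0]<14)|(hsv[...,0]>174))&(hsv[...,1]>90)&(hsv[...,2]>40)).astype(np.uint8)
    n,_,st,ce=cv2.connectedComponentsWithStats(m)
    for i in range(1,n):
        if st[i,4]>=amin: print(np.round(ce[i]),st[i,4],np.round(ray(p,*ce[i],z)[:2],3))
E
python3 - <<'E'
from h import *
im,p=snap('top','t4');reds(im,p)
im,p=snap('wrist','w4');print('wrist');reds(im,p)
b=cv2.imread('pics/t4.png')[90:270,190:330];cv2.imwrite('pics/j4.png',np.hstack([cv2.resize(b,(400,514)),cv2.resize(cv2.imread('pics/w4.png'),(400,300)).copy() if 0 else cv2.copyMakeBorder(cv2.resize(cv2.imread('pics/w4.png'),(400,300)),0,214,0,0,0)]))
E
```

```text
[264. 204.] 37 [ 0.583 -0.   ]
[266. 211.] 58 [ 0.562 -0.007]
[272. 229.] 78 [ 0.515 -0.025]
wrist
[327. 110.] 16 [0.662 0.735]
```

View pics/j4.png

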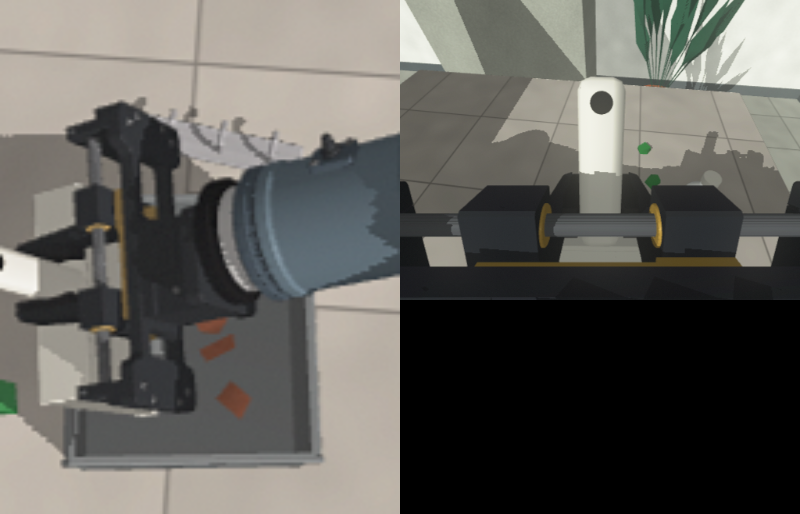

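Three shards are visible in the bin and the fourth may be under the gripper. I level off, back away and check again before putting the pan down.

```bash
python3 - <<'E'
from h import *
T=np.array([.556,.062,.19])
for t in (45,30,15,0):
    p,q=PP(T-[0,0,.03*(t/58)],t); manip.servo_line(p,.12,q)
p,q=PP(np.r_[m0[:2],.19],0); manip.servo_line(p,.2,q)
im,p=snap('top','t5');reds(im,p)
s=status.observe();print(s['clock'],s['wrist_force'],np.round(s['q'],2))
b=cv2.imread('pics/t5.png')[100:300,20:330];cv2.imwrite('pics/j5.png',cv2.resize(b,(775,500)))
E
```

```text
[371. 161.] 846 [ 0.723 -0.288]
[262. 184.] 63 [0.636 0.008]
[263. 201.] 94 [0.591 0.002]
[266. 211.] 57 [ 0.562 -0.007]
[272. 229.] 78 [ 0.515 -0.025]
16.1167 [ 0.63402231 -0.20802598 -0.58863627] [-0.28  0.68 -0.73  1.55  0.49  1.11 -1.  ]
```

View pics/j5.png

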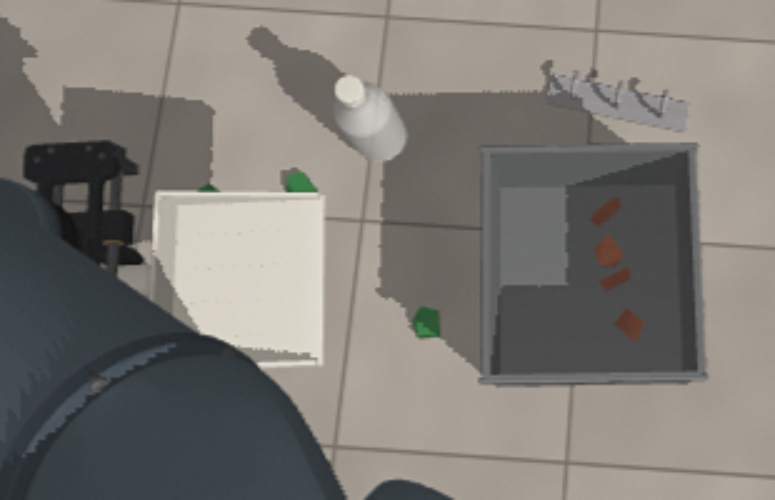

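All four shards are in the bin and the pan is empty. I lay it back, then go over the dish.

```bash
python3 - <<'E'
from h import *
p,q=PP(m0+[0,0,.03],0); manip.servo_line(p,.2,q)
p,q=PP(m0+[0,0,0.0005],0); print(manip.servo_line(p,.04,q,guard=6))
s=status.observe();print(s['clock'],s['eef_pos'],s['wrist_force'])
manip.command_gripper(.7); manip.hold(.2)
manip.servo_line(s['eef_pos']+[0,0,.25],.25)
p,q=dish_pose(99.3,.2,0,0); manip.move_ptp(p,q); manip.hold(.3)
snap('wrist','w6'); c=cams.camera_params('wrist'); np.save('w6.npy',c,allow_pickle=True)
snap('top','t6');snap('side','s6')
s=status.observe();print(s['clock'],s['eef_pos'],p,np.round(s['q'],2))
a=cv2.imread('pics/w6.png');b=cv2.imread('pics/s6.png');cv2.imwrite('pics/j6.png',np.vstack([cv2.resize(np.hstack([cv2.imread('pics/t6.png'),b]),(800,300)),cv2.copyMakeBorder(cv2.resize(a,(400,300)),0,0,0,400,0)]))
E
```

```text
False
17.9583 [0.49609202 0.4143324  0.01461278] [ 0.25728979  0.0443412  -0.99480636]
23.4167 [ 0.54945692 -0.42790532  0.20599836] [ 0.54942831 -0.42794846  0.206     ] [ 0.97  0.73 -0.62  1.4   0.44  1.15  0.46]
```

View pics/j6.png

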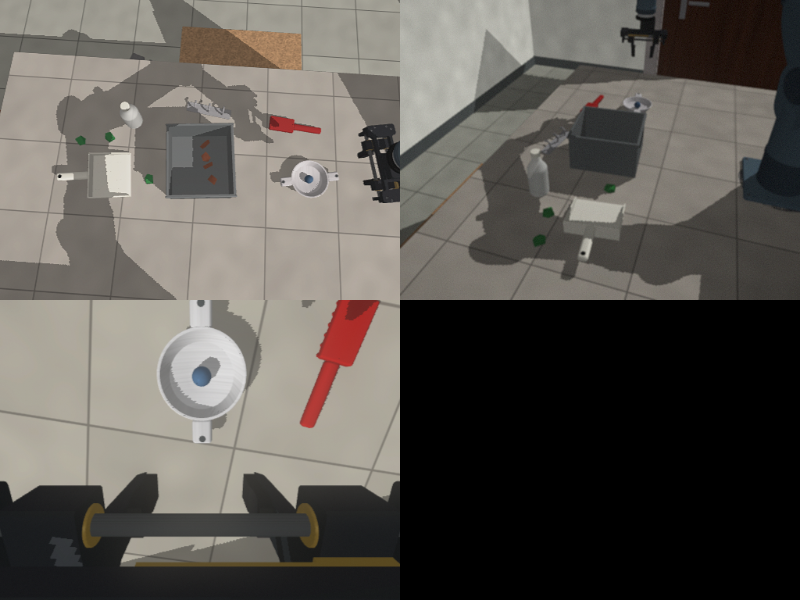

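View pics/w6.png

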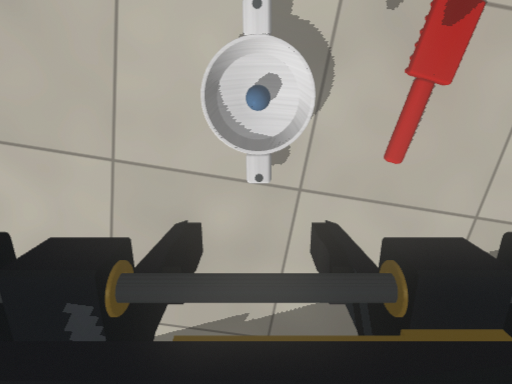

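The dustpan lies flat and the marble is in the middle. In the wrist view the near ear tip is at (259,183), the holes are at (259,178) and (257,4), and the rim centre is near (258,95).

```bash
python3 - <<'E'
from h import *
c=np.load('w6.npy',allow_pickle=True).item()
for n,u,v,z in [('tip',259,183,.030),('h1',259,178,.03),('h2',257,4,.03),('rl',201,95,.03),('rr',315,95,.03),('rt',258,35,.03),('rb',258,154,.03),('marble',258,98,.02)]:
    print(n,np.round(ray(c,u,v,z)[:2],4))
a=ray(c,259,178,.03);b=ray(c,257,4,.03);print(np.degrees(np.arctan2(*(b-a)[[1,0]])),np.linalg.norm(b-a),(a+b)/2)
print([proj(c,[*DC,.03])])
E
```

```text
tip [ 0.5563 -0.4417]
h1 [ 0.5553 -0.4357]
h2 [ 0.5237 -0.2591]
rl [ 0.4779 -0.3544]
rr [ 0.5999 -0.3343]
rt [ 0.5292 -0.2865]
rb [ 0.5495 -0.4078]
marble [ 0.5394 -0.3471]
100.16272848583196 0.17933361535122713 [ 0.53948682 -0.34740698  0.03      ]
[(np.float64(255.13562409078784), np.float64(99.09527039636153))]
```

```bash
cat >> h.py <<'E'
DC=np.array([.5394,-.347]); DY=100.1
def DP(yaw,z): return dish_pose(yaw,z,0,0,c=DC)
def blue(im):
    h=cv2.cvtColor(im,cv2.COLOR_RGB2HSV); m=((h[...,0]>95)&(h[...,0]<125)&(h[...,1]>80)&(h[...,2]>40)).astype(np.uint8)
    n,_,st,ce=cv2.connectedComponentsWithStats(m); i=1+st[1:,4].argmax(); return np.round(ce[i],1),st[i]
E
python3 - <<'E'
from h import *
manip.command_gripper(.5)
p,q=DP(DY,.04); manip.servo_line(p,.2,q)
p,q=DP(DY,0); print(manip.servo_line(p,.05,q,guard=6))
manip.command_gripper(0.,6.); 
s=status.observe();print(s['clock'],s['eef_pos'],p,s['wrist_force'],s['wrist_torque'],s['finger_gap']*88)
manip.command_gripper(0.,60.); manip.hold(.2)
a,_=snap('wrist','w7a'); print(blue(a))
p,q=DP(DY,.012); manip.servo_line(p,.03,q); manip.hold(.3)
b,_=snap('wrist','w7b'); print(blue(b))
s=status.observe();print(s['clock'],s['wrist_force'],s['wrist_torque'],s['finger_gap']*88,s['gripper_force'])
cv2.imwrite('pics/j7.png',np.vstack([cv2.resize(x[:,:,::-1],(400,300)) for x in (a,b)]))
E
```

```text
False
26.125 [ 0.55348055 -0.42597593  0.00631247] [ 0.55342934 -0.42576025  0.006     ] [-0.15442458 -0.00781314  1.95536741] [-0.0105883   0.03117098 -0.02342603] 29.935852560426294
(array([255.3,  85. ]), array([ 224,   53,   61,   65, 2953], dtype=int32))
(array([255.9,  85. ]), array([ 226,   53,   59,   65, 2820], dtype=int32))
27.4917 [ 0.11501369  0.13240349 -0.97180228] [-0.08395923 -0.10715528  0.00032301] 29.204317513870578 59.963195845484734
```

View pics/j7.png

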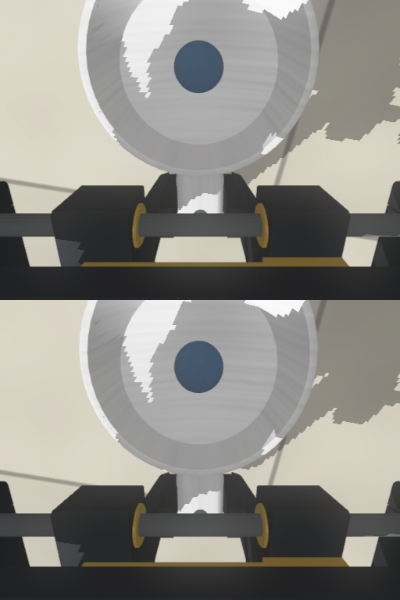

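The dish is gripped and nearly level, with sag around 0.02 rad judging by the rim width in the two wrist views. The marble stays centred at (255,85). I lift further and compare with matched features.

```bash
cat >> h.py <<'E'
def warp(a,b):
    """scale/shift of dish between two wrist views from tracked corners near rim"""
    ga,gb=[cv2.cvtColor(x,cv2.COLOR_RGB2GRAY) for x in (a,b)]
    r=[]
    for g in (ga,gb):
        e=g[60].astype(float); l=np.abs(np.diff(e)); r.append((80+l[80:140].argmax(),370+l[370:430].argmax()))
    return r
E
python3 - <<'E'
from h import *
p,q=DP(DY,.06); manip.servo_line(p,.04,q); p,q=DP(DY,.1); manip.servo_line(p,.04,q); manip.hold(.4)
b,_=snap('wrist','w8'); print(blue(b))
a=cv2.imread('pics/w7a.png')[:,:,::-1].copy(); print(warp(a,b), warp(a,cv2.imread('pics/w7b.png')[:,:,::-1].copy()))
im,c=snap('top','t8'); sd,cs=snap('side','s8'); print(blue(sd),'exp side',proj(cs,[*DC,.12]))
s=status.observe();print(s['clock'],s['wrist_force'],s['wrist_torque'],s['eef_pos'],p)
E
```

```text
(array([255.6,  85.3]), array([ 225,   54,   60,   64, 2861], dtype=int32))
[(np.int64(110), np.int64(408)), (np.int64(111), np.int64(396))] [(np.int64(110), np.int64(408)), (np.int64(111), np.int64(396))]
(array([305.4, 106.6]), array([303, 104,   6,   6,  30], dtype=int32)) exp side (np.float64(305.75265923328743), np.float64(106.70801061157285))
30.5417 [-0.25862035 -0.01030631 -1.35396911] [-0.13297042 -0.11972992 -0.08388731] [ 0.55340054 -0.42574862  0.10596752] [ 0.55342934 -0.42576025  0.106     ]
```

The marble is where a level dish predicts in the side view, and nothing has changed between 12 mm and 100 mm lift. Now I turn it about its own centre.

```bash
python3 - <<'E'
from h import *
for y in np.linspace(DY,0,8)[1:]:
    p,q=DP(y,.1); manip.servo_line(p,.035,q)
manip.hold(.6)
b,_=snap('wrist','w9'); print(blue(b))
im,c=snap('top','t9'); sd,cs=snap('side','s9'); print(blue(sd),'exp side',proj(cs,[*DC,.12]),'top',blue(im),proj(c,[*DC,.12])); reds(im,c)
s=status.observe();print(s['clock'],s['eef_pos'],p,np.round(s['qvel'],3).max(),s['gripper_force'],s['wrist_force'])
t=im.copy();
# far ear check in top: dark hole/white tip near expected
print('exp free tip',proj(c,[DC[0]+.098,DC[1],.13]))
E
```

```text
(array([247.7,  90. ]), array([ 224,   64,   52,   54, 1901], dtype=int32))
(array([305.2, 107.1]), array([303, 104,   6,   7,  29], dtype=int32)) exp side (np.float64(305.75265923328743), np.float64(106.70801061157285)) top (array([410.3, 223.5]), array([405, 219,  11,  10,  90], dtype=int32)) (np.float64(410.6870728880382), np.float64(223.09615298815328))
[371. 161.] 845 [ 0.723 -0.288]
[262. 184.] 67 [0.636 0.007]
[263. 201.] 94 [0.591 0.002]
[266. 211.] 57 [ 0.562 -0.007]
[272. 229.] 78 [ 0.515 -0.025]
36.3083 [ 0.4593903  -0.34700433  0.10601509] [ 0.4594 -0.347   0.106 ] 0.001 59.963347390294075 [-0.50375681  0.58152431 -2.37994741]
exp free tip (np.float64(411.4092553393872), np.float64(181.89786199037042))
```

```bash
python3 - <<'E'
from h import *
a=cv2.cvtColor(cv2.imread('pics/w9.png'),cv2.COLOR_BGR2HSV); b=cv2.cvtColor(cv2.imread('pics/w8.png'),cv2.COLOR_BGR2HSV)
for h in (b,a):
    m=((h[...,0]>90)&(h[...,0]<130)&(h[...,1]>50)).astype(np.uint8); n,_,st,ce=cv2.connectedComponentsWithStats(m[:150,180:330].copy()); i=1+st[1:,4].argmax(); print(st[i],ce[i])
t=cv2.imread('pics/t9.png').min(2)
c=cams.camera_params('top')
print('col',t[165:200,411].tolist())
print([ (v,(np.where(t[v,390:435]>150)[0]+390)[[0,-1]].tolist()) for v in (184,186,188,190) if (t[v,390:435]>150).any()])
E
```

```text
[  44   53   62   66 3205] [74.09266771 85.2624025 ]
[  44   53   62   66 3185] [73.99152276 85.60847724]
col [138, 140, 139, 139, 147, 153, 152, 151, 150, 150, 150, 150, 150, 151, 150, 151, 152, 153, 130, 88, 66, 65, 57, 185, 186, 183, 183, 185, 184, 185, 186, 188, 177, 191, 190]
[(184, [390, 434]), (186, [390, 434]), (188, [390, 434]), (190, [390, 434])]
```

With looser thresholds, the marble is the same size and place in the wrist view as before the turn, and the free ear's tip is where it should be. Dustpan and shards are in place, so I hand in.

```bash
python3 -c "
from h import *
print(manip.close_job(), status.observe()['clock'])"
```

```text
the job is handed in; nothing more can be done
the job is handed in; nothing more can be done
```

I've handed the job in: all four shards are in the bin, the empty dustpan is flat on the tiles, and the arm is holding the dish about 10 cm up, level, with its free ear straight ahead and the marble in the middle; I got no verdict back.

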